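Close up the desk organiser and present the red jar

TASK

Tidy the modular desk organiser: first push the loose wooden tray straight across until its long side sits flush against the side of the carousel's plinth, with no gap left. Then turn the carousel by whatever part suits you until the jar with the red lid stands at the black pointer on the front of the plinth, and finish with the gripper still firmly holding or pressing on the carousel, keeping it still there: do not let go. Leave the other things on the desk where they are, and the tape roll in the tray.

Things in the scene. Friction and masses are not known exactly. Their poses are not given: they have to be found in the camera images.
- plinth: pale wooden plinth, screwed down, 230 (x) x 210 (y) x 40 mm high. Origin on the desk under the carousel's axis; spans x -125 to +105, y -105 to +105 mm. Its own -x is the front (towards the robot within 0.3 rad), marked with a 14 mm wide black pointer on the front edge at y = 0. The side face at y = +105 mm is the one the tray must meet
- carousel: white disc, radius 98 mm, 12 mm thick, turning endlessly both ways about the vertical through its origin (centre of its underside, 42 mm above the desk); friction about 0.03 N m, 0.9 kg. Six fixed stations of radius 25 mm, 66 mm from the axis: the red-lidded jar on its own -x; jars with blue, grey, white lids (tops 127 mm above the desk); two black pots with pens (tops under 172 mm)
- red_jar (a point): middle of the clear jar with red lid and red contents, 66 mm from the carousel's axis, 91 mm above the desk; jar 50 mm across, 73 mm high. It belongs at the plinth's front pointer: on the plinth's -x axis
- handle (a point): centre of the dark wooden bar on top of the carousel's central steel post, on the axis, 192 mm above the desk. The bar is 70 mm long along the carousel's x (so it points at the red jar), 14 mm thick along its y, 30 mm high; it is rigid with the carousel and can be pinched across its thickness from above and twisted
- tray_center (a point): centre (25 mm above the desk) of the loose open wooden tray, 200 (x) x 80 (y) x 50 mm high, walls 6 mm, cross wall in the middle, yellow pad in front half; 0.3 to 0.6 kg. It stands on the plinth's +y side, its middle 30 to 70 mm away, up to 0.2 rad askew; its -y side faces the plinth. Flush, its centre is 145 mm from the plinth's origin along the plinth's y
- tray_front_corner (a point): front end of the tray's long face that looks to the plinth, 25 mm above the desk (tray x -100, y -40 mm from its centre)
- tray_rear_corner (a point): rear end of the same face (tray x +100, y -40 mm from its centre)
- tape: blue tape roll, 48 mm across, 19 mm high, loose in the rear half of the tray; origin at the centre of its underside
- mug: blue mug, 80 mm across, 95 mm high, origin at its underside; leave alone
- plant: small succulent in a terracotta pot, 80 mm across, 108 mm high, origin at its underside; leave alone
- mouse: white computer mouse 105 x 60 x 34 mm, origin at its underside; leave alone
- stapler: red and black stapler 130 x 36 x 47 mm, origin at its underside; leave alone
- notes: yellow block of notes 76 x 76 x 30 mm, origin at its underside; leave alone
Not all that is in view belongs to the job. What is meant by the part that bears tray_center is not orange, and is the smaller of those in its own colour.

How it is judged:
On the way, in this order (a step that is already met when the one before it is completed fails the run):
1. the tray is flush against the plinth's side (y of each of tray_front_corner, tray_rear_corner in the frame of plinth below 0.108 m and y of tray_center in the frame of plinth above 0.14 m and x of tray_center in the frame of plinth between -0.06 and 0.04 m and angle between tray_center's own z axis and vertical below 0.05 rad), for 0.2 s.
2. the red-lidded jar stands at the front pointer (x of red_jar in the frame of plinth below -0.05 m and y of red_jar in the frame of plinth between -0.008 and 0.008 m), for 0.2 s.
At the end, for the whole second after the job is handed in: tray upright, both ends of its face within 3 mm of the plinth's side, centre -60 to +40 mm along the plinth's x; red jar within 8 mm sideways of the plinth's front line; carousel at rest, fingers pressing on it with over 1 N; tape roll in the tray (all of step 1 and all of step 2 and angular speed of carousel below 0.1 rad/s and contact force between the fingers and carousel above 1 N and distance between tape and tray_center below 0.1 m); the arm keeps its last pose, push and grip.
It fails at once if the mug is shifted by more than 30 mm or knocked over (distance of mug from where it was at the start of the episode above 0.03 m or angle between mug's own z axis and vertical above 0.5 rad).
It fails at once if the plant is shifted by more than 30 mm or knocked over (distance of plant from where it was at the start of the episode above 0.03 m or angle between plant's own z axis and vertical above 0.5 rad).
It fails at once if the mouse is shifted by more than 30 mm or knocked over (distance of mouse from where it was at the start of the episode above 0.03 m or angle between mouse's own z axis and vertical above 0.5 rad).
It fails at once if the stapler is shifted by more than 30 mm or knocked over (distance of stapler from where it was at the start of the episode above 0.03 m or angle between stapler's own z axis and vertical above 0.5 rad).
It fails at once if the notes is shifted by more than 30 mm or knocked over (distance of notes from where it was at the start of the episode above 0.03 m or angle between notes's own z axis and vertical above 0.5 rad).
It also fails if it takes over 61 s, if anything falls off the work surface, if the arm or the gripper's body presses on something with over 40 N, if the wrist force passes 120 N, or if a joint passes its speed limit or range.

ROBOT

A 6-joint arm with a two-finger parallel gripper is mounted at the origin on the work surface. World frame = base frame: x ahead of the robot, y to its left, z up, the work surface at z = 0. Lengths are in m, angles in rad, forces in N, time in s.
With the tool pointing down it reaches from about 0.25 to 0.725 m from the base axis. Payload 4 kg.
Tool frame: the origin (TCP) lies midway between the tips of the shut fingers; the grasp point (between the pads) lies 19 mm behind it; z points along the fingers, y is the line along which they close (so a half turn about z gives the same grasp; the last joint's range is limited). The gripper opens to 85 mm and grips with 20 to 120 N. Pads are 22 mm wide; open, the fingers measure 114 mm over their backs; the gripper's body (76 mm by 85 mm) begins 54 mm behind the grasp point. The pads swing forward as they close: fully open they stand 13 mm farther back than shut.
Start: joints at [-1.322, 0.241, 0.005, 1.335, 0, 1.571], TCP at [0.123, -0.485, 0.211] pointing down, gripper open.
Joint ranges: [-2.72, 2.72], [-1.05, 1.87], [-1.09, 1.28], [-1.99, 2.15], [-1.42, 1.44], [-3.14, 3.14]. Speed limits (rad/s): [2.79, 2.79, 3.14, 3.14, 3.14, 3.14].

INTERFACE

Orientations are given as a unit quaternion [x, y, z, w].
In Python, from workcell import status, camera, get_calibration, ticket gives the robot as it stands.
- The arm moves only by the shell command python3 -m creep 'ROWS' [OPENING]. ROWS is JSON, a list of rows, each a list of 6 numbers: the shift along the world's x, y, z in cm, then the turn, a rotation vector about the world's x, y, z in degrees. A call has 1 to 8 rows; each row shifts and turns the commanded pose from where the row before left it; what a row does not reach is not made up. A row lasts 1/10 s, in which the tool goes at most 50 mm and 8.59 degrees, less where a joint would pass 70% of its speed; a pose out of reach is approached as far as the arm can. A call is refused whole if a number of a shift passes 5 or a number of a turn 8.59, either way. A call with a gripper value outside its range is refused whole. OPENING is the opening, from -1 (shut) to 1 (fully open), so that 0 is half open, set as the call begins (- or left out, the last holds). The fingers move at their own pace and stop on an object; the grip force is fixed at half the most. Time passes only in rows, so rows that do not move let the fingers close. It gives the time, the measured TCP pose, the force, the opening and the grip force at its end, in the units of the state.
- status.get_obs(): the state, without advancing time (a new reading comes with each control period).
- camera(name): name is "scene" or "top" or "wrist"; returns the picture (400x640x3 uint8, red, green, blue); there is no depth.
- get_calibration(name): a dict with "fx", "fy", "cx", "cy" (pixels), "rvec" (rotation vector, rad) and "tvec" (3), from world to camera coordinates, as OpenCV has them; the wrist camera has in their place "tool_from_camera" (4x4, takes a point from camera to tool coordinates, whose origin is the TCP and whose axes are the flange's). Camera axes: x right, y down, z forward; pixel columns grow to the right and rows downward; lengths in m; the calibration is good to about 2 mm. A picture is of the moment at which its call begins: read the wrist's pose just before it. get_calibration takes no time and is no camera call.
- ticket.job_done(): hands the job in; it is judged then, once.
The state is a dict: "clock": time; "joint_pos": joint angles; "joint_vel": joint speeds; "tau": joint torques, N m; "eef_pos": TCP position; "tool_rot": TCP orientation; "ft_force": force on the tool from outside, world axes, zero at the start; "ft_torque": the same for the moment, N m; "grip_width": finger opening in m; "grasp_force": force on a finger pad.
Only numpy, scipy, OpenCV 4.12 (cv2) and the standard library are available. Lean on these libraries where they do the work, as an engineer would, in place of code of your own. Each camera call takes 0.05 s, during which the arm holds its last target. There are 200 camera calls.

## Working session

There is one attempt and no reset: what is moved stays moved. The work goes in short steps, Python scripts to look and compute and a shell command to move; the robot and the scene stay as the last step left them, time stands still between calls to the robot, and variables do not carry over. Pictures are saved under pics/ and viewed, at most 10 in all, crops included, and the job is handed in when it is done.

```bash
mkdir -p pics; python3 - <<'E'
from workcell import status,camera,get_calibration
import cv2,json
o=status.get_obs();print(o)
for n in("scene","top"):
    cv2.imwrite(f"pics/{n}0.png",camera(n)[:,:,::-1]);print(get_calibration(n))
E
```

```text
{'clock': 0.0, 'joint_pos': array([-1.32201279e+00,  2.41439867e-01,  3.74042975e-03,  1.33518541e+00,
       -1.08537916e-07,  1.57080985e+00]), 'joint_vel': array([ 0.00042627, -0.00019709,  0.00138024, -0.00092701,  0.0010114 ,
        0.00044241]), 'tau': array([ 9.24814012e-04, -3.72317612e+01,  2.52407777e+01,  1.68985699e-02,
       -1.88986064e-05,  7.51191855e-07]), 'eef_pos': array([ 0.12294966, -0.48396521,  0.21000574]), 'tool_rot': array([ 9.92273612e-01,  1.24064451e-01, -1.29623478e-04, -1.03618377e-03]), 'ft_force': array([-0.16665464, -0.22402114,  0.14640377]), 'ft_torque': array([-0.0080102 , -0.01662464,  0.01719089]), 'grasp_force': 0.0, 'grip_width': 0.0854098297746468}
{'fx': 430.2593938475337, 'fy': 430.2593938475337, 'cx': 318.3023060659071, 'cy': 201.07047363386664, 'rvec': array([ 2.11621922,  1.50580979, -0.45825152]), 'tvec': array([-0.17369995, -0.30548327,  1.54518372])}
{'fx': 409.754162961494, 'fy': 409.754162961494, 'cx': 324.53631536761134, 'cy': 194.1442763076121, 'rvec': array([ 2.15862752, -2.14366861,  0.13471912]), 'tvec': array([-0.00330125,  0.51645578,  1.29623091])}
```

View pics/scene0.png

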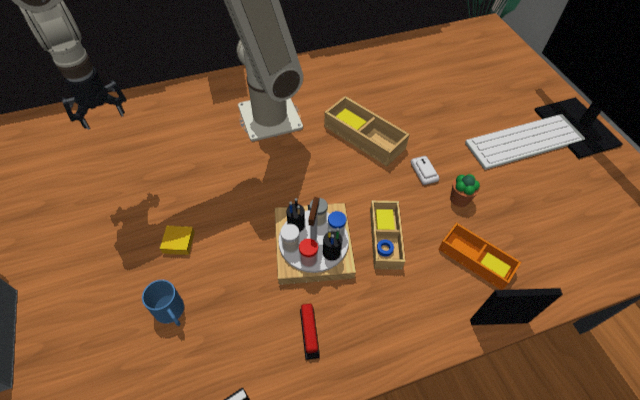

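View pics/top0.png

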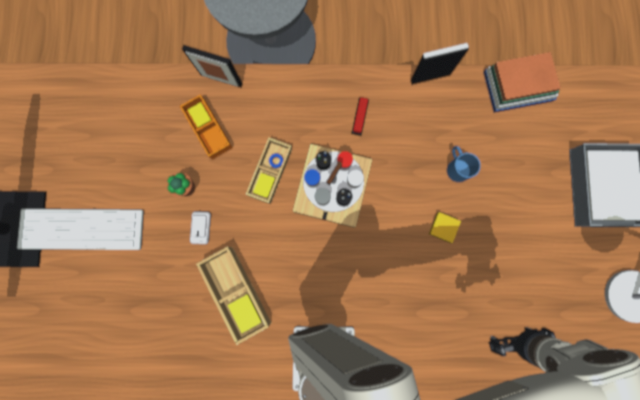

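The scene view shows the tray holding the tape at about (388,235), beside the plinth at (314,243). In the top view they are at (269,170) and (333,185). The larger wooden tray and the orange one are decoys. I'll zoom in for corner positions.

```bash
python3 - <<'E'
import cv2
a=cv2.imread("pics/top0.png")[130:236,240:380];cv2.imwrite("pics/topc.png",cv2.resize(a,(784,594),interpolation=cv2.INTER_CUBIC)) # x5.6
a=cv2.imread("pics/scene0.png")[190:290,270:410];cv2.imwrite("pics/scenec.png",cv2.resize(a,(784,560),interpolation=cv2.INTER_CUBIC))
E
```

```text
(no output)
```

View pics/topc.png

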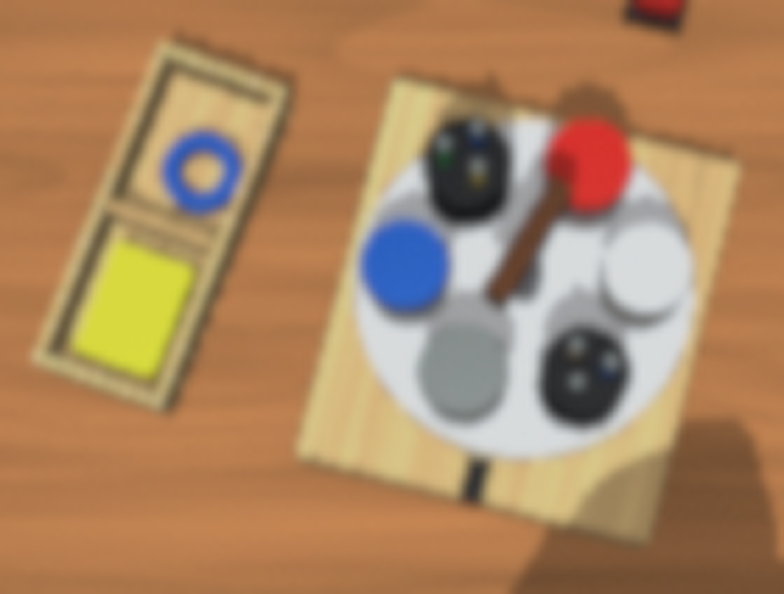

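View pics/scenec.png

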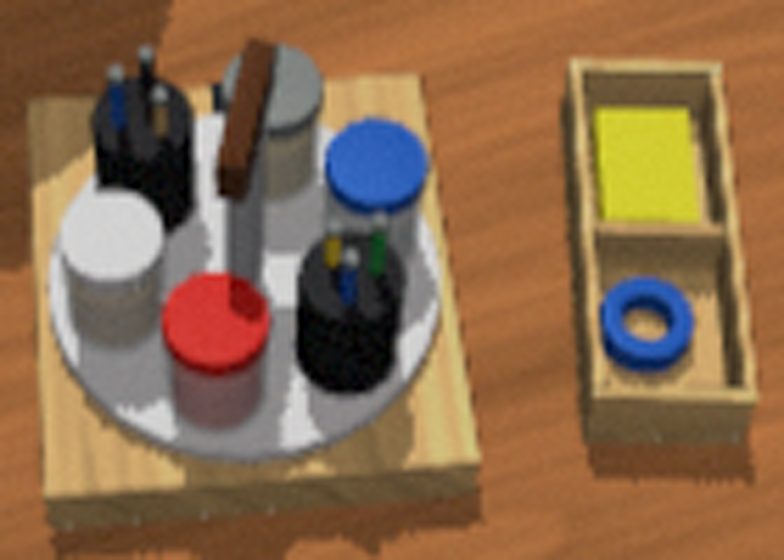

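Crop corners are readable in both views (e.g. top crop: plinth (397,78),(742,163),(652,540),(298,458); tray (165,40),(292,82),(168,410),(35,358); red lid (588,165)). Next I fit the poses.

```bash
cat > h.py <<'E'
import numpy as np,cv2
from scipy.optimize import least_squares
from workcell import get_calibration
off={"top":(240,130),"scene":(270,190)}
C={n:get_calibration(n) for n in off}
def proj(n,P):
    c=C[n];K=np.array([[c["fx"],0,c["cx"]],[0,c["fy"],c["cy"]],[0,0,1]])
    return cv2.projectPoints(np.array(P,float),c["rvec"],c["tvec"],K,None)[0][:,0]
def full(n,p): return (np.array(p,float)+.5)/5.6-.5+off[n]
def place(q,L):
    c,s=np.cos(q[2]),np.sin(q[2]);L=np.array(L,float)
    return np.c_[q[0]+c*L[:,0]-s*L[:,1],q[1]+s*L[:,0]+c*L[:,1],L[:,2]]
def fit(L,obs,q0):
    f=lambda q:np.concatenate([(proj(n,place(q,L))-full(n,p)).ravel() for n,p in obs.items()])
    r=least_squares(f,q0,loss="soft_l1");return r.x,np.sqrt(np.mean(f(r.x)**2))
E
python3 - <<'E'
from h import *
pl,e=fit([[.105,.105,.04],[.105,-.105,.04],[-.125,-.105,.04],[-.125,.105,.04]],{"top":[(397,78),(742,163),(652,540),(298,458)],"scene":[(480,465),(45,497),(30,95),(420,75)]},[.5,0,-.2]);print("plinth",pl,e)
tr,e=fit([[.1,.04,.05],[.1,-.04,.05],[-.1,-.04,.05],[-.1,.04,.05]],{"top":[(165,40),(292,82),(168,410),(35,358)],"scene":[(755,405),(592,400),(572,60),(720,65)]},[.5,.2,-.2]);print("tray",tr,e)
a=np.pi/3;s=lambda k:[-.066*np.cos(a*k),-.066*np.sin(a*k),.127]
for sg in(1,):
  # red, then neighbours: blue +-2, grey 3
  for kb in(2,-2):
    ca,e=fit([s(0),s(kb),s(-kb),s(3 if 0 else kb*1.5)],{"top":[(588,165),(405,265),(648,268),(464,375)],"scene":[(216,320),(376,165),(113,235),(273,88)]},[pl[0],pl[1],2.9]);print("car",kb,ca,e)
c=np.array([[np.cos(pl[2]),np.sin(pl[2])],[-np.sin(pl[2]),np.cos(pl[2])]])
print("tray in plinth",c@(tr[:2]-pl[:2]),tr[2]-pl[2])
for n,p,z in(("top",(588,165),.127),):
    f=lambda q:(proj(n,[[q[0],q[1],z]])[0]-full(n,p));r=least_squares(f,pl[:2]).x;d=c@(r-pl[:2]);print("red in plinth",d,np.arctan2(d[1],d[0]))
E
```

```text
plinth [ 0.55827547 -0.0282528  -0.24387085] 0.5824562013013226
tray [ 0.59625128  0.18033679 -0.35438362] 0.4327965438928044
car 2 [ 0.56072272 -0.03009556  2.65288831] 6.9289862997152465
car -2 [ 0.56076944 -0.02858545  2.60537705] 21.546151142625092
tray in plinth [-0.01351407  0.21158722] -0.11051277178114105
red in plinth [ 0.06050993 -0.0183373 ] -0.2942491079896503
```

```bash
python3 -m creep '[[2.6,4,1,0,0,3.9],[2.6,4,1,0,0,3.9],[2.6,4,1,0,0,3.9],[2.6,4,1,0,0,3.9],[2.6,4,1,0,0,3.9],[2.6,4,1,0,0,3.9],[2.6,4,1,0,0,3.9],[2.6,4,1,0,0,3.9]]' 1
python3 -m creep '[[2.6,4,0,0,0,3.9],[2.6,4,0,0,0,3.9],[2.6,4,0,0,0,3.9],[2.6,4,0,0,0,3.9],[2.6,4,0,0,0,3.9],[2.6,4,0,0,0,3.9],[2.6,4,0,0,0,3.9],[2.6,4,0,0,0,3.9]]'
python3 - <<'E'
from workcell import status
o=status.get_obs();print(o["joint_pos"],o["eef_pos"],o["tool_rot"])
E
```

```text
clock: 0.9
eef_pos: [0.3315, -0.1628, 0.2912]
tool_rot: [0.922, 0.387, 0.0, 0.0]
ft_force: [1.2, -0.7, -0.1]
grip_width: 0.0853
grasp_force: 0.0
clock: 1.7
eef_pos: [0.5396, 0.1572, 0.2903]
tool_rot: [0.783, 0.621, -0.0, -0.0]
ft_force: [0.5, -0.9, 0.8]
grip_width: 0.0853
grasp_force: 0.0
[ 2.83663076e-01  3.54311134e-01  3.65217747e-01  1.58262786e+00
 -1.98740042e-04  2.08412631e+00] [0.53960055 0.15723972 0.2903275 ] [ 7.83470749e-01  6.21428485e-01 -4.65771988e-04 -8.24715751e-05]
```

```bash
python3 -m creep '[[2.7,3.7,0,0,0,-0.8],[2.7,3.7,0,0,0,0],[2.6,3.6,0,0,0,0],[0,0,-4.8,0,0,0],[0,0,-4.8,0,0,0],[0,0,-4.8,0,0,0],[0,0,-4.8,0,0,0],[0,0,-4.4,0,0,0]]'
python3 -m creep '[[0,0,-2.6,0,0,0],[0,0,-1.8,0,0,0],[0,0,0,0,0,0]]'
python3 - <<'E'
from workcell import camera
import cv2
cv2.imwrite("pics/top1.png",camera("top")[:,:,::-1]);cv2.imwrite("pics/scene1.png",camera("scene")[:,:,::-1])
a=cv2.imread("pics/top1.png")[100:240,200:390];b=cv2.imread("pics/scene1.png")[160:300,250:440]
cv2.imwrite("pics/c1.png",cv2.resize(cv2.vconcat([a,b]),None,fx=2.1,fy=2.1,interpolation=cv2.INTER_CUBIC))
E
```

```text
clock: 2.5
eef_pos: [0.6179, 0.265, 0.0516]
tool_rot: [0.789, 0.615, -0.001, -0.0]
ft_force: [-0.1, -0.2, -0.8]
grip_width: 0.086
grasp_force: 0.0
clock: 2.8
eef_pos: [0.6157, 0.2639, 0.0062]
tool_rot: [0.789, 0.615, -0.004, -0.001]
ft_force: [-0.1, -0.7, -0.5]
grip_width: 0.0857
grasp_force: 0.0
```

View pics/c1.png

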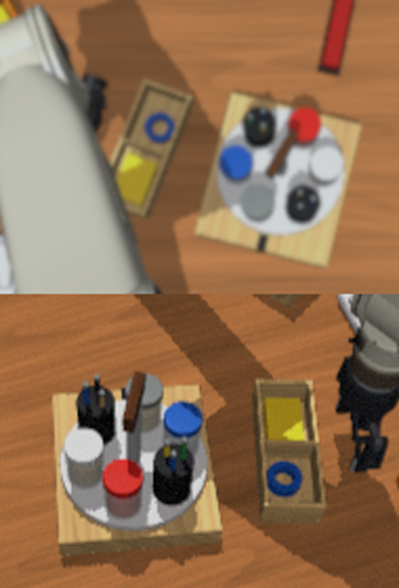

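The fingers are behind the tray and nothing has been disturbed. Pushing along the plinth's -y.

```bash
python3 -m creep '[[-0.27,-1.07,0,0,0,0],[-0.27,-1.07,0,0,0,0],[-0.27,-1.07,0,0,0,0],[-0.27,-1.07,0,0,0,0],[-0.24,-0.97,0,0,0,0],[-0.24,-0.97,0,0,0,0],[-0.24,-0.97,0,0,0,0],[-0.24,-0.97,0,0,0,0]]'
python3 -m creep '[[-0.1,-0.4,0,0,0,0],[-0.1,-0.4,0,0,0,0],[0,0,0,0,0,0]]'
```

```text
clock: 3.7
eef_pos: [0.5997, 0.184, 0.012]
tool_rot: [0.789, 0.615, 0.002, 0.0]
ft_force: [0.7, 5.5, 4.3]
grip_width: 0.0854
grasp_force: 2.7
clock: 4.0
eef_pos: [0.5972, 0.1754, 0.0113]
tool_rot: [0.789, 0.615, 0.0, 0.0]
ft_force: [1.5, 2.7, 3.0]
grip_width: 0.0853
grasp_force: 1.6
```

```bash
python3 -m creep '[[-0.1,-0.4,0,0,0,0],[-0.1,-0.4,0,0,0,0],[0,0,0,0,0,0]]'
python3 -m creep '[[-0.07,-0.3,0,0,0,0],[0,0,0,0,0,0]]'
python3 -m creep '[[-0.07,-0.3,0,0,0,0],[0,0,0,0,0,0]]'
```

```text
clock: 4.3
eef_pos: [0.5949, 0.1676, 0.0109]
tool_rot: [0.789, 0.615, 0.0, 0.0]
ft_force: [0.4, 3.4, 2.6]
grip_width: 0.085
grasp_force: 1.7
clock: 4.5
eef_pos: [0.594, 0.1656, 0.0109]
tool_rot: [0.788, 0.615, 0.0, -0.001]
ft_force: [1.6, 5.1, 2.4]
grip_width: 0.0854
grasp_force: 2.8
clock: 4.7
eef_pos: [0.5941, 0.1656, 0.011]
tool_rot: [0.788, 0.616, 0.003, -0.002]
ft_force: [2.7, 11.8, 0.0]
grip_width: 0.0854
grasp_force: 6.3
```

```bash
python3 -m creep '[[-0.1,-0.4,0,0,0,0],[-0.1,-0.4,0,0,0,0],[0,0,0,0,0,0],[0,0,0,0,0,0]]'
python3 - <<'E'
from workcell import camera
import cv2
cv2.imwrite("pics/top2.png",camera("top")[:,:,::-1]);cv2.imwrite("pics/scene2.png",camera("scene")[:,:,::-1])
a=cv2.imread("pics/top2.png")[120:240,240:390];b=cv2.imread("pics/scene2.png")[180:300,260:410]
cv2.imwrite("pics/c2.png",cv2.resize(cv2.hconcat([a,b]),None,fx=2.66,fy=2.66,interpolation=cv2.INTER_CUBIC))
E
```

```text
clock: 5.1
eef_pos: [0.5941, 0.1655, 0.0128]
tool_rot: [0.787, 0.617, 0.009, -0.006]
ft_force: [4.3, 29.3, 1.8]
grip_width: 0.0856
grasp_force: 14.7
```

View pics/c2.png

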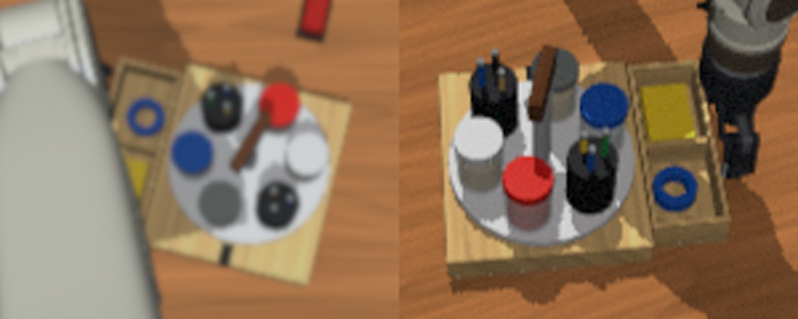

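Both views show the tray parallel to and touching the plinth, with the tape still inside. I'll back off, rise, start turning the wrist and refine the carousel pose.

```bash
python3 -m creep '[[0.7,2.9,0,0,0,0],[0.7,2.9,0,0,0,0],[0,0,4.9,0,0,0],[0,0,4.9,0,0,0],[0,0,4.9,0,0,8.5],[0,0,4.9,0,0,8.5],[0,0,4.9,0,0,8.5],[0,0,4.6,0,0,8.5]]' 0
python3 - <<'E'
from h import *
from workcell import status,camera
import cv2
o=status.get_obs();print(o["joint_pos"],o["eef_pos"],o["tool_rot"])
a=np.pi/3;s=lambda k:[-.066*np.cos(a*k),-.066*np.sin(a*k),.127]
obs={"top":[(588,165),(648,268),(464,375),(405,265)],"scene":[(216,320),(113,235),(273,88),(376,165)]}
q,e=fit([s(0),s(-1),s(3),s(2)],obs,[.56,-.029,2.6]);print("car",q,e,"red dir",q[2]-np.pi, "turn needed deg",np.degrees(-.2439-q[2]))
L=[[-.035,0,.207],[.035,0,.207]]
print([(proj(n,place(q,L))-off[n]+.5)*5.6-.5 for n in off])
cv2.imwrite("pics/top3.png",camera("top")[:,:,::-1])
E
```

```text
clock: 6.0
eef_pos: [0.6042, 0.2101, 0.3028]
tool_rot: [0.572, 0.82, -0.002, -0.0]
ft_force: [0.6, 0.4, -0.2]
grip_width: 0.0427
grasp_force: 0.0
[ 0.33585374  0.5438294   0.69090514  1.72149365 -0.00251898  1.55469064] [0.6042313  0.21006004 0.30280895] [ 5.72387433e-01  8.19980342e-01 -2.20538282e-03 -3.92445195e-05]
car [ 0.55799297 -0.02782882  2.60792088] 0.6541517589483012 red dir -0.5336717712112922 turn needed deg -163.39730048756246
[array([[565.22888988, 178.06324895],
       [494.49712641, 294.61355969]]), array([[230.30524147, 164.72870649],
       [261.86132193,  37.0082312 ]])]
```

```bash
python3 -m creep '[[-0.6,-3,0,0,0,8.5],[-0.6,-3,0,0,0,8.5],[-0.6,-3,0,0,0,8.5],[-0.6,-3,0,0,0,8.5],[-0.6,-3,0,0,0,8.5],[-0.6,-3,0,0,0,8.5],[-0.6,-3,0,0,0,8.5],[-0.4,-2.8,0,0,0,8.5]]' 0
python3 -m creep '[[0,0,0,0,0,8.5],[0,0,0,0,0,8.5],[0,0,0,0,0,8.5],[0,0,0,0,0,8.5],[0,0,0,0,0,8.5],[0,0,0,0,0,8.5],[0,0,0,0,0,8.5],[0,0,0,0,0,8.5]]'
python3 -m creep '[[0,0,0,0,0,8.5],[0,0,0,0,0,8.5],[0,0,0,0,0,8.5],[0,0,0,0,0,8.5],[0,0,0,0,0,8.5],[0,0,0,0,0,8.5],[0,0,0,0,0,8.5],[0,0,0,0,0,8.5]]'
python3 -m creep '[[0,0,0,0,0,8.5],[0,0,0,0,0,6.8],[0,0,0,0,0,0]]'
python3 - <<'E'
from workcell import status
import numpy as np
o=status.get_obs();print(o["joint_pos"],o["eef_pos"],2*np.arctan2(o["tool_rot"][1],o["tool_rot"][0]))
E
```

```text
clock: 6.85
eef_pos: [0.5573, -0.0286, 0.3002]
tool_rot: [0.016, 1.0, -0.001, -0.002]
ft_force: [0.1, -0.3, -0.4]
grip_width: 0.0426
grasp_force: 0.0
clock: 7.65
eef_pos: [0.5578, -0.0273, 0.3]
tool_rot: [-0.546, 0.838, 0.001, -0.003]
ft_force: [-0.7, 0.5, -0.5]
grip_width: 0.0429
grasp_force: 0.0
clock: 8.45
eef_pos: [0.5578, -0.0273, 0.3]
tool_rot: [0.921, -0.39, -0.002, 0.002]
ft_force: [0.2, 0.2, -0.2]
grip_width: 0.0429
grasp_force: 0.0
clock: 8.75
eef_pos: [0.558, -0.0271, 0.3002]
tool_rot: [0.964, -0.267, -0.002, 0.001]
ft_force: [-0.1, -0.5, -0.2]
grip_width: 0.0428
grasp_force: 0.0
[-4.75151390e-02  3.51234468e-01  3.85931958e-01  1.61007104e+00
 -1.82067124e-03 -2.64923022e+00] [ 0.55800462 -0.02712402  0.30016144] -0.5398734084907459
```

```bash
python3 -m creep '[[0,0,-4,0,0,0],[0,0,-4,0,0,0],[0,0,-3,0,0,0],[0,0,-1.2,0,0,0],[0,0,0,0,0,0]]' 0
python3 -m creep '[[0,0,0,0,0,0],[0,0,0,0,0,0],[0,0,0,0,0,0],[0,0,0,0,0,0],[0,0,0,0,0,0]]' -1
```

```text
clock: 9.25
eef_pos: [0.5573, -0.0265, 0.1775]
tool_rot: [0.964, -0.267, -0.003, 0.001]
ft_force: [0.3, 0.1, 1.0]
grip_width: 0.0426
grasp_force: 0.0
clock: 9.75
eef_pos: [0.5595, -0.0282, 0.1822]
tool_rot: [0.964, -0.267, 0.001, 0.002]
ft_force: [-2.7, -4.4, 2.1]
grip_width: 0.0114
grasp_force: 58.6
```

```bash
python3 -m creep '[[0,0,0,0,0,-3],[0,0,0,0,0,-6],[0,0,0,0,0,-6],[0,0,0,0,0,-6],[0,0,0,0,0,-6],[0,0,0,0,0,-6],[0,0,0,0,0,-6],[0,0,0,0,0,-6]]'
python3 -m creep '[[0,0,0,0,0,-6],[0,0,0,0,0,-6],[0,0,0,0,0,-6],[0,0,0,0,0,-6],[0,0,0,0,0,-6],[0,0,0,0,0,-6],[0,0,0,0,0,-6],[0,0,0,0,0,-6]]'
```

```text
clock: 10.55
eef_pos: [0.5583, -0.0292, 0.1821]
tool_rot: [0.787, -0.617, 0.002, 0.002]
ft_force: [-5.6, -6.5, 3.9]
grip_width: 0.0112
grasp_force: 58.9
clock: 11.35
eef_pos: [0.5566, -0.0289, 0.1821]
tool_rot: [-0.468, 0.884, -0.002, -0.003]
ft_force: [-9.9, -6.4, 6.9]
grip_width: 0.0113
grasp_force: 59.2
```

```bash
python3 -m creep '[[0,0,0,0,0,-6],[0,0,0,0,0,-6],[0,0,0,0,0,-6],[0,0,0,0,0,-6],[0,0,0,0,0,-6],[0,0,0,0,0,-6],[0,0,0,0,0,-6],[0,0,0,0,0,-6]]'
python3 -m creep '[[0,0,0,0,0,-6],[0,0,0,0,0,-6],[0,0,0,0,0,-5],[0,0,0,0,0,-3.4],[0,0,0,0,0,-2],[0,0,0,0,0,0],[0,0,0,0,0,0],[0,0,0,0,0,0]]'
python3 - <<'E'
from workcell import camera,status
import cv2,numpy as np
o=status.get_obs();y=2*np.arctan2(o["tool_rot"][1],o["tool_rot"][0]);print("yaw-plinth deg mod180",np.degrees(y+.2439)%180,o["joint_pos"][5])
cv2.imwrite("pics/top4.png",camera("top")[:,:,::-1]);cv2.imwrite("pics/scene4.png",camera("scene")[:,:,::-1])
b=cv2.imread("pics/scene4.png")[190:290,270:410]
cv2.imwrite("pics/c4.png",cv2.resize(b,(784,560),interpolation=cv2.INTER_CUBIC))
a=cv2.imread("pics/top4.png")[130:236,240:380];cv2.imwrite("pics/t4.png",cv2.resize(a,(784,594),interpolation=cv2.INTER_CUBIC))
E
```

```text
clock: 12.15
eef_pos: [0.5557, -0.0275, 0.1821]
tool_rot: [-0.068, 0.998, -0.001, -0.003]
ft_force: [-12.4, -3.7, 8.5]
grip_width: 0.0113
grasp_force: 59.4
clock: 12.95
eef_pos: [0.5558, -0.0267, 0.1821]
tool_rot: [0.124, 0.992, -0.001, -0.002]
ft_force: [-12.5, -0.9, 8.2]
grip_width: 0.0112
grasp_force: 59.4
yaw-plinth deg mod180 179.67101205471695 0.20238572574412922
```

View pics/c4.png

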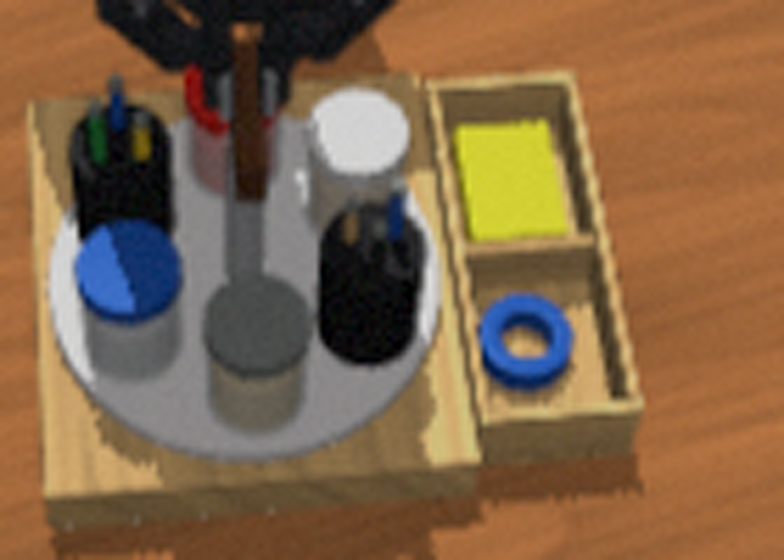

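View pics/t4.png

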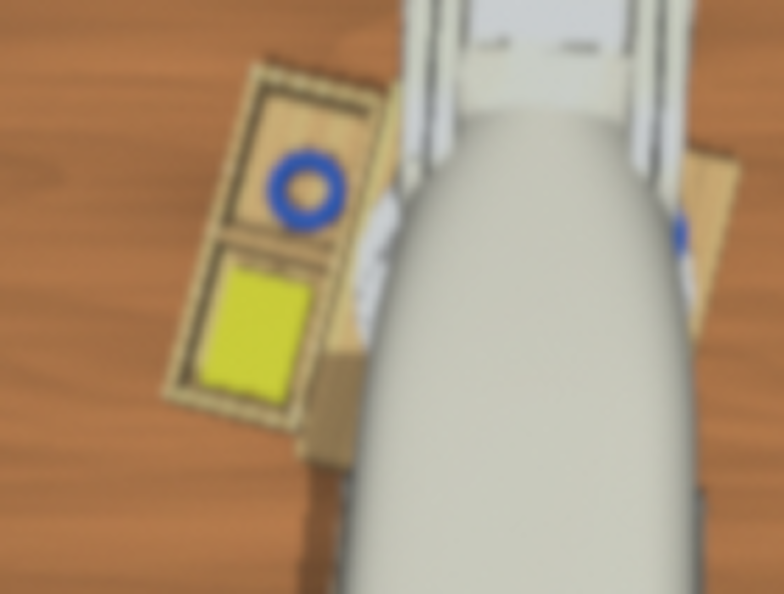

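In both views the tray sits flush on the plinth with the tape inside. The red jar is at the front under the gripper. I'll check it numerically from the visible lids: blue (128,270), white (360,130), grey (257,325).

```bash
python3 - <<'E'
from h import *
a=np.pi/3;s=lambda k:[-.066*np.cos(a*k),-.066*np.sin(a*k),.127]
q,e=fit([s(2),s(-1),s(3)],{"scene":[(128,270),(360,130),(257,325)]},[.558,-.028,-.24]);print("car",q,e)
pl=np.array([.55828,-.02825,-.24387])
print("sideways mm",66*np.sin(q[2]-pl[2]))
tr,e=fit([[.1,.04,.05],[.1,-.04,.05],[-.1,-.04,.05],[-.1,.04,.05]],{"top":[(258,65),(385,92),(295,430),(165,397)],"scene":[(640,405),(480,415),(428,85),(575,72)]},[.5,.2,-.2])
c,s_=np.cos(pl[2]),np.sin(pl[2]);d=tr[:2]-pl[:2];print("tray",c*d[0]+s_*d[1],-s_*d[0]+c*d[1],tr[2]-pl[2],e)
E
```

```text
car [ 0.56061642 -0.02862323 -0.24641521] 0.3131649008108521
sideways mm -0.16798350962788774
tray -0.012138983844571478 0.1454822108963381 -0.0030892719887959663 0.6039978313917391
```

Jar about 0 mm off the front line; tray centre at 145.5 mm and 0.003 rad askew, so flush. Handing in.

```bash
python3 -c "
from workcell import ticket
print(ticket.job_done())"
```

```text
the job is handed in; nothing more can be done
None
```

I handed the job in with the tray flush against the plinth, the tape still in it, and the red-lidded jar within about 1 mm of the pointer by camera fit; the gripper is still pinching the carousel handle at about 59 N, and no verdict came back.

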